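# Pull-test the paint nozzles and set the bottle lane upright

### The job

Get the paint station ready: going along the rack from bottle 1 to bottle 5 in order, grip each nozzle and pull it straight up with about 12 N (well short of 20 N) for a full second to make sure it is snapped on; leave those that hold in place, and put any that comes off into the grey reject tray. Also stand every tipped small paint bottle upright so that in the end all the small bottles stand wholly on the black lane mat, before or after the pull test as you like. Leave the cup, palette knife and tape roll where they are.

Things in the scene. Friction and masses are not known exactly. Their poses are not given: they have to be found in the camera images.
- rack: fixed filling rack (plank 80 x 420 mm, rails to 60 mm high) holding five squeeze bottles fast, 56 mm wide, shoulder 102 mm above the table, then a bare neck 22 mm wide and 14 mm tall up to the nozzle's skirt (116 to 140 mm high). Bottles at y = +170 (bottle 1, leftmost from the robot), +85 (2), 0 (3), -85 (4), -170 mm (5) on its y axis. Origin: middle of its underside.
- nozzle_1_mid (a point): white plastic nozzle on bottle 1 of the rack: square skirt 30 x 30 mm and 24 mm tall with a cone 24 mm tall and 20 mm wide on top. Point: middle of the skirt, half-way up; z up along the cone, x and y square to its faces. A snapped-on nozzle gives 1 mm for every 2 N of pull and springs back; one not snapped on lifts off freely. They look alike.
- nozzle_2_mid (a point): white plastic nozzle on bottle 2 of the rack: square skirt 30 x 30 mm and 24 mm tall with a cone 24 mm tall and 20 mm wide on top. Point: middle of the skirt, half-way up; z up along the cone, x and y square to its faces. May be absent (None): that bottle then has no nozzle.
- nozzle_3_mid (a point): white plastic nozzle on bottle 3 of the rack: square skirt 30 x 30 mm and 24 mm tall with a cone 24 mm tall and 20 mm wide on top. Point: middle of the skirt, half-way up; z up along the cone, x and y square to its faces. 
- nozzle_4_mid (a point): white plastic nozzle on bottle 4 of the rack: square skirt 30 x 30 mm and 24 mm tall with a cone 24 mm tall and 20 mm wide on top. Point: middle of the skirt, half-way up; z up along the cone, x and y square to its faces. 
- nozzle_5_mid (a point): white plastic nozzle on bottle 5 of the rack: square skirt 30 x 30 mm and 24 mm tall with a cone 24 mm tall and 20 mm wide on top. Point: middle of the skirt, half-way up; z up along the cone, x and y square to its faces. May be absent (None): that bottle then has no nozzle.
- tray: fixed grey open reject tray, 100 (x) x 140 (y) x 30 mm tall, walls and floor 4-5 mm thick. Origin: middle of its underside, on the table.
- lane_mid (a point): middle of the top face of the lane: a black rubber mat fixed to the table, 380 mm long (along its x axis), 110 mm wide (y), 4 mm thick.
- stood_mid (a point): small cream square-sided paint bottle, 150 g or so, body 44 x 44 x 64 mm, round white cap 24 mm in diameter and 20 mm tall beginning 38 mm from the point; 90 mm tall in all. The point is the middle of the square body, 32 mm above its base; z axis points from base to cap (up when it stands). This one starts standing on the mat.
- tip1_mid (a point): small cream square-sided paint bottle, 150 g or so, body 44 x 44 x 64 mm, round white cap 24 mm in diameter and 20 mm tall beginning 38 mm from the point; 90 mm tall in all. The point is the middle of the square body, 32 mm above its base; z axis points from base to cap (up when it stands). Starts lying across the mat on a flat side, cap to either side of the mat. May be absent (None).
- tip2_mid (a point): small cream square-sided paint bottle, 150 g or so, body 44 x 44 x 64 mm, round white cap 24 mm in diameter and 20 mm tall beginning 38 mm from the point; 90 mm tall in all. The point is the middle of the square body, 32 mm above its base; z axis points from base to cap (up when it stands). Starts lying across the mat on a flat side, cap to either side of the mat. May be absent (None).
- tip3_mid (a point): small cream square-sided paint bottle, 150 g or so, body 44 x 44 x 64 mm, round white cap 24 mm in diameter and 20 mm tall beginning 38 mm from the point; 90 mm tall in all. The point is the middle of the square body, 32 mm above its base; z axis points from base to cap (up when it stands). Starts lying across the mat on a flat side, cap to either side of the mat. May be absent (None).
- mug: bystander: white ceramic cup, 76 mm across, 90 mm tall, origin under its base
- knife: bystander: spatula-shaped palette knife lying on the table, origin about its middle
- tape: bystander: roll of masking tape lying flat, 90 mm across, 24 mm tall, origin under its middle
Things that resemble listed ones, but are neither listed nor needed, are in the scene too. What is shaped like the part that bears tip3_mid but green is not meant.

How it is judged:
On the way, in this order (a step that is already met when the one before it is completed fails the run):
1. the nozzle on bottle 1 is pulled up with at least 8 N for 0.5 s (it gives 4 mm or more) (z of nozzle_1_mid in the frame of rack above 0.132 m), for 0.5 s.
2. the nozzle on bottle 2, not snapped on, is drawn off its neck (z of nozzle_2_mid in the frame of rack above 0.145 m), for 0.1 s.
3. the nozzle on bottle 3 is pulled up with at least 8 N for 0.5 s (it gives 4 mm or more) (z of nozzle_3_mid in the frame of rack above 0.132 m), for 0.5 s.
4. the nozzle on bottle 4 is pulled up with at least 8 N for 0.5 s (it gives 4 mm or more) (z of nozzle_4_mid in the frame of rack above 0.132 m), for 0.5 s.
5. the nozzle on bottle 5, not snapped on, is drawn off its neck (z of nozzle_5_mid in the frame of rack above 0.145 m), for 0.1 s.
At the end, for the whole second after the job is handed in: All small bottles present stand upright (within 0.12 rad) and still, base on the lane mat, centre within 36 mm of the mat's centreline and 171 mm of its middle lengthwise; nozzles not snapped on lie in the reject tray; the others are back down on their necks (within 1.5 mm) (angle between each of stood_mid, tip1_mid, tip2_mid, tip3_mid's own z axis and vertical below 0.12 rad and y of stood_mid in the frame of lane_mid between -0.036 and 0.036 m and x of stood_mid in the frame of lane_mid between -0.171 and 0.171 m and height (world z) of each of stood_mid, tip1_mid, tip2_mid, tip3_mid below 0.042 m and linear speed of each of stood, tip1, tip2, tip3, nozzle_2, nozzle_5 below 0.02 m/s and y of tip1_mid in the frame of lane_mid between -0.036 and 0.036 m and x of tip1_mid in the frame of lane_mid between -0.171 and 0.171 m and y of tip2_mid in the frame of lane_mid between -0.036 and 0.036 m and x of tip2_mid in the frame of lane_mid between -0.171 and 0.171 m and y of tip3_mid in the frame of lane_mid between -0.036 and 0.036 m and x of tip3_mid in the frame of lane_mid between -0.171 and 0.171 m and z of each of nozzle_1_mid, nozzle_3_mid, nozzle_4_mid in the frame of rack below 0.1295 m and x of nozzle_2_mid in the frame of tray between -0.046 and 0.046 m and y of nozzle_2_mid in the frame of tray between -0.066 and 0.066 m and height (world z) of each of nozzle_2_mid, nozzle_5_mid below 0.045 m and x of nozzle_5_mid in the frame of tray between -0.046 and 0.046 m and y of nozzle_5_mid in the frame of tray between -0.066 and 0.066 m); the robot touches nothing.
It fails at once if a snapped-on nozzle is pulled with more than 22 N (11 mm) (z of any of nozzle_1_mid, nozzle_3_mid, nozzle_4_mid in the frame of rack above 0.139 m).
It fails at once if the mug is pushed more than 40 mm (distance of mug from where it was at the start of the episode above 0.04 m).
It fails at once if the knife is pushed more than 40 mm (distance of knife from where it was at the start of the episode above 0.04 m).
It fails at once if the tape is pushed more than 40 mm (distance of tape from where it was at the start of the episode above 0.04 m).
Of nozzle_2, nozzle_5 only 1 to 2 are there at a start; the rules pass over those that are not, and their reading is None.
Of tip1, tip2, tip3 only 2 to 3 are there at a start; the rules pass over those that are not, and their reading is None.
At some moment in a run one of stood, tip1, tip2, tip3 may be knocked a few centimetres aside while the robot is not near it.
Once in a run the grip may slacken for a moment while it holds something.
It also fails if it takes over 210 s, if anything falls off the work surface, if the arm or the gripper's body presses on something with over 40 N, if the wrist force passes 120 N, or if a joint passes its speed limit or range.

### The arm

A 6-joint arm with a two-finger parallel gripper is mounted at the origin on the work surface. World frame = base frame: x ahead of the robot, y to its left, z up, the work surface at z = 0. Lengths are in m, angles in rad, forces in N, time in s.
With the tool pointing down it reaches from about 0.35 to 0.875 m from the base axis. Payload 4.2 kg.
Tool frame: the origin (TCP) lies at the very end of the fingers, on their centre line; the grasp point (between the pads) lies 19 mm behind it; z points along the fingers, y is the line along which they close (so a half turn about z gives the same grasp; the last joint's range is limited). The gripper opens to 85 mm and grips with 20 to 120 N. Pads are 22 mm wide; open, the fingers measure 114 mm over their backs; the gripper's body (76 mm by 85 mm) begins 54 mm behind the grasp point. The pads swing forward as they close: fully open they stand 13 mm farther back than shut.
Start: joints at [-0.891, 0.385, 0.008, 0, -1.194, -0.259], TCP at [0.255, -0.57, 0.231] pointing down, gripper open.
Joint ranges: [-3.14, 3.14], [-1.21, 2.06], [-1.07, 1.41], [-3.16, 2.05], [-2.99, -0.16], [-3.1, 3.1]. Speed limits (rad/s): [2.79, 2.79, 3.14, 3.14, 3.14, 3.14].

### API

Orientations are given as a rotation vector (axis times angle).
In Python, from station import manip gives the robot as it stands. The module is installed in compiled form; this text tells all that it offers. Calls block until the motion is done:
- manip.move_pose(position, orientation): joint-space move of the TCP to a pose.
- manip.move_straight(position, attitude=None, max_speed=0.15, until_force=None): straight line of the TCP; attitude=None keeps the orientation; max_speed is the mean speed in m/s. With until_force (N) it stops when the force on the tool has changed by that much, and returns True; else False.
- manip.move_joints(angles): joint-space move.
- manip.command_gripper(opening, force=None): finger opening in m; force is the grip in N (None keeps the last); returns when the fingers have stopped.
- manip.wait(seconds).
- manip.inverse_kinematics(position, orientation): joint angles nearest the present ones, or None.
- manip.snapshot(name): name is "scene" or "top" or "wrist"; returns a dict with "img" (420x560x3 uint8, red, green, blue), "fov_y" (degrees; the focal length in pixels is half the picture's height over the tangent of half this angle, whatever the lens; pixels are square), "cx", "cy" (the principal point, pixels), "T" (4x4, takes a point from camera to world coordinates); the wrist camera has in their place "hand_eye" (4x4, takes a point from camera to tool coordinates, whose origin is the TCP and whose axes are the flange's). Camera axes: x right, y up, looking along -z (the intrinsics and any distortion apply to the point x, -y, -z); pixel columns grow to the right and rows downward; lengths in m; the calibration is good to about 2 mm. A picture is of the moment at which its call begins: read the wrist's pose just before it. There is no depth.
A pose or a line that the arm cannot do raises manip.PlanningError and nothing moves.
- manip.finish_job(): hands the job in; it is judged then, once.
Readings, each from a call of its own:
- manip.current_clock(): time.
- manip.current_joint_positions(): joint angles.
- manip.current_joint_vel(): joint speeds.
- manip.current_effort(): joint torques, N m.
- manip.current_ee_pos(): TCP position.
- manip.current_ee_rot(): TCP orientation.
- manip.current_ft_force(): force on the tool from outside, world axes, zero at the start.
- manip.current_wrist_torque(): the same for the moment, N m.
- manip.current_width(): finger opening in m.
- manip.current_gripper_force(): force on a finger pad.
Only numpy, scipy, OpenCV 4.12 (cv2) and the standard library are available. Lean on these libraries where they do the work, as an engineer would, in place of code of your own. Each camera call takes 0.05 s, during which the arm holds its last target. There are 200 camera calls.

## Working session

There is one attempt and no reset: what is moved stays moved. The work goes in short steps, each a Python script; the robot and the scene stay as the last script left them, time stands still between calls to the robot, and variables do not carry over. Pictures are saved under pics/ and viewed, at most 14 in all, crops included, and the job is handed in when it is done.

```bash
mkdir -p pics; ls
python3 - <<'E'
from station import manip
import cv2,numpy as np
for n in ("scene","top"):
    s=manip.snapshot(n); cv2.imwrite(f"pics/{n}0.png",s["img"][:,:,::-1]); np.savez(f"{n}0.npz",**s)
    print(n,[k for k in s],s["fov_y"],s["cx"],s["cy"],s["T"].round(3).tolist(),{k:v for k,v in s.items() if k not in("img","T")})
print(manip.current_clock(),manip.current_ee_rot(),manip.current_width())
E
```

```text
pics
scene ['img', 'fov_y', 'cx', 'cy', 'T'] 42.16749622451839 274.9345716993332 209.17963999622572 [[0.289, -0.495, 0.819, 1.64], [0.957, 0.149, -0.248, -0.368], [0.001, 0.856, 0.517, 0.757], [0.0, 0.0, 0.0, 1.0]] {'fov_y': 42.16749622451839, 'cx': 274.9345716993332, 'cy': 209.17963999622572}
top ['img', 'fov_y', 'cx', 'cy', 'T'] 42.16042057016128 277.9062613450985 192.5794529675547 [[-0.008, 0.982, -0.188, 0.364], [-1.0, -0.003, 0.024, -0.05], [0.023, 0.188, 0.982, 1.308], [0.0, 0.0, 0.0, 1.0]] {'fov_y': 42.16042057016128, 'cx': 277.9062613450985, 'cy': 192.5794529675547}
0.1 [ 6.55747570e-01 -3.07182147e+00 -2.97918793e-03] 0.0851834142056126
```

View pics/scene0.png

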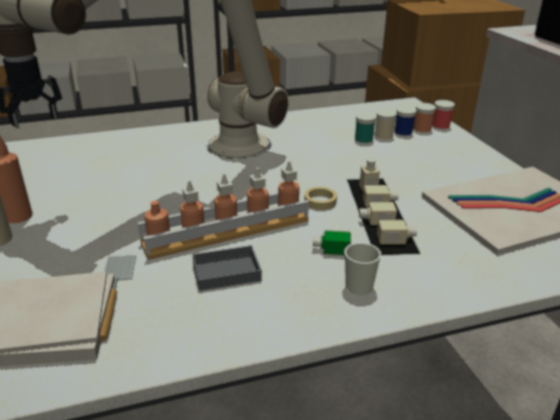

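View pics/top0.png

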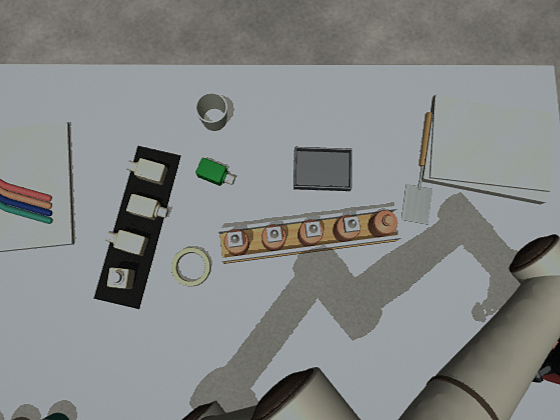

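```bash
cat > h.py <<'E'
import numpy as np, cv2
from scipy.spatial.transform import Rotation as R
from station import manip
def ray(s,uv,z,T=None):
    "pixels -> world points on plane z"
    T=s["T"] if T is None else T
    uv=np.atleast_2d(uv).astype(float); f=210/np.tan(np.radians(float(s["fov_y"]))/2)
    d=np.c_[(uv[:,0]-s["cx"])/f,-(uv[:,1]-s["cy"])/f,-np.ones(len(uv))]@T[:3,:3].T
    return T[:3,3]+d*((z-T[2,3])/d[:,2])[:,None]
def wT(s):
    T=np.eye(4);T[:3,:3]=R.from_rotvec(manip.current_ee_rot()).as_matrix();T[:3,3]=manip.current_ee_pos();return T@s["hand_eye"]
def blobs(m,amin):
    cs,_=cv2.findContours(m.astype(np.uint8),cv2.RETR_EXTERNAL,cv2.CHAIN_APPROX_NONE)
    return [c[:,0] for c in cs if cv2.contourArea(c)>amin]
def rect(P):
    "min area rect of points (m): centre, size, angle(deg)"
    c,s,a=cv2.minAreaRect((P[:,:2]*1000).astype(np.float32)); return np.round(c,1),np.round(s,1),round(a,1)
E
python3 - <<'E'
from h import *
s=dict(np.load("top0.npz")); im=s["img"]; 
crop=np.hstack([cv2.resize(im[140:315,85:265],None,fx=2.2,fy=2.2,interpolation=cv2.INTER_CUBIC),cv2.resize(im[190:275,210:410],None,fx=2.0,fy=385/85,interpolation=cv2.INTER_CUBIC)]) 
cv2.imwrite("pics/crop0.png",crop[:,:,::-1]); print(crop.shape)
hsv=cv2.cvtColor(im,cv2.COLOR_RGB2HSV)
for (u,v) in [(150,170),(136,164),(143,206),(165,211),(130,241),(111,238),(122,277),(235,240),(245,235),(274,236),(320,170),(140,190),(130,222)]: print((u,v),im[v,u],hsv[v,u])
E
```

```text
(385, 796, 3)
(150, 170) [154 160 152] [ 53  13 160]
(136, 164) [157 164 136] [ 38  44 164]
(143, 206) [153 159 152] [ 56  11 159]
(165, 211) [165 171 166] [ 65   9 171]
(130, 241) [153 160 155] [ 69  11 160]
(111, 238) [153 159 163] [102  16 163]
(122, 277) [142 147 149] [ 99  12 149]
(235, 240) [106 105  97] [ 27  22 106]
(245, 235) [146  98  75] [ 10 124 146]
(274, 236) [111 109 101] [ 24  23 111]
(320, 170) [91 93 94] [100   8  94]
(140, 190) [26 29 25] [53 35 29]
(130, 222) [19 23 21] [75 44 23]
```

View pics/crop0.png

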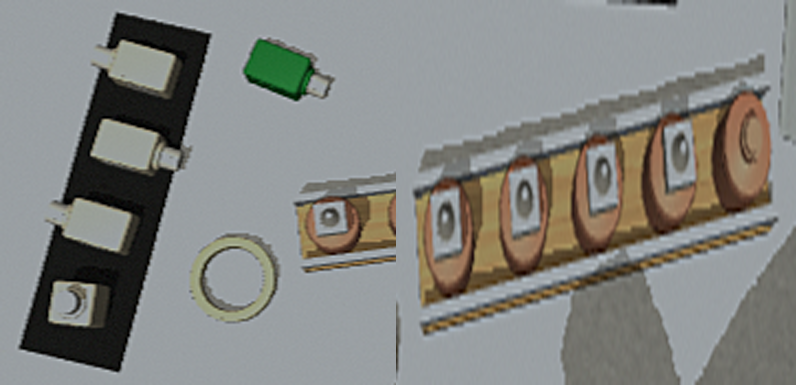

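```bash
cat >> h.py <<'E'
def down(a):
    "tool down, closing line at world angle a (rad)"
    y=np.array([np.cos(a),np.sin(a),0]);z=np.array([0,0,-1.]);return R.from_matrix(np.c_[np.cross(y,z),y,z]).as_rotvec()
def snap(fn,show=True):
    T=None
    p,r=manip.current_ee_pos(),manip.current_ee_rot(); s=manip.snapshot("wrist")
    M=np.eye(4);M[:3,:3]=R.from_rotvec(r).as_matrix();M[:3,3]=p; s["T"]=M@s["hand_eye"]; np.savez(fn+".npz",**s)
    cv2.imwrite(f"pics/{fn}.png",s["img"][:,:,::-1]); return s
E
python3 - <<'E'
from h import *
s=dict(np.load("top0.npz"))
print("noz",ray(s,[(235,239),(274,236),(312,230),(351,225)],.14).round(3).tolist(),"b5",ray(s,(384,222),.116).round(3))
print("tips",ray(s,[(151,170),(141,206),(130,242)],.048).round(3).tolist(),"stood",ray(s,(118,278),.068).round(3))
print("mat",ray(s,[(137,147),(181,155),(140,308),(95,298)],.004).round(3).tolist())
print("tray",ray(s,[(294,148),(352,148),(352,190),(294,190)],.03).round(3).tolist())
print("tape,mug,knife",ray(s,[(190,267),(212,110),(417,205)],.02).round(3).tolist())
c=ray(s,(293,233),.14)[0]
print(manip.current_ee_rot(),down(np.pi/2))
manip.move_pose([c[0]-.0,c[1],.40],down(np.pi/2))
w=snap("w1");print(w["hand_eye"].round(3).tolist(),w["fov_y"],manip.current_joint_positions())
E
```

```text
noz [[0.487, 0.014, 0.14], [0.493, -0.07, 0.14], [0.505, -0.152, 0.14], [0.516, -0.237, 0.14]] b5 [[ 0.525 -0.314  0.116]]
tips [[0.661, 0.218, 0.048], [0.575, 0.238, 0.048], [0.491, 0.26, 0.048]] stood [[0.408 0.279 0.068]]
mat [[0.729, 0.264, 0.004], [0.709, 0.156, 0.004], [0.341, 0.241, 0.004], [0.365, 0.347, 0.004]]
tray [[0.719, -0.122, 0.03], [0.719, -0.263, 0.03], [0.615, -0.259, 0.03], [0.615, -0.12, 0.03]]
tape,mug,knife [[0.434, 0.125, 0.02], [0.819, 0.08, 0.02], [0.579, -0.417, 0.02]]
[ 6.55747570e-01 -3.07182147e+00 -2.97918793e-03] [9.61835347e-17 3.14159265e+00 0.00000000e+00]
[[-0.001, 0.956, 0.292, 0.074], [1.0, 0.001, 0.0, 0.0], [-0.0, 0.292, -0.956, -0.142], [0.0, 0.0, 0.0, 1.0]] 63.69219647172285 [ 9.84168500e-02  1.14985191e-01  5.69137731e-02 -4.80722366e-05
 -1.51357181e+00 -1.67021641e+00]
```

View pics/w1.png

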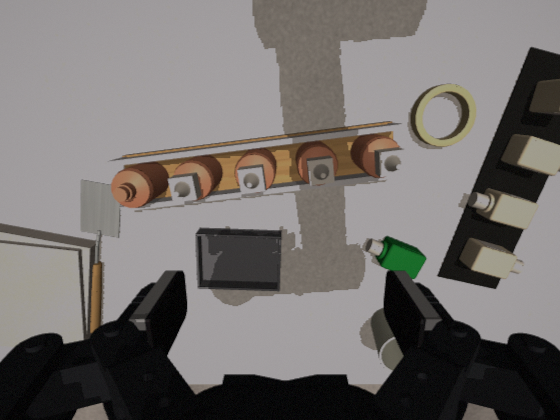

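Run:
```python
from h import *
P=[(0.487,.014),(0.493,-.070),(.505,-.152),(.516,-.237)]
C=[]
for i,p in enumerate(P):
    manip.move_pose([*p,.25],down(np.pi/2+.115)); manip.wait(.2)
    w=snap(f"n{i+1}"); 
    C.append(cv2.resize(w["img"][150:270,220:340],(300,300),interpolation=cv2.INTER_CUBIC))
cv2.imwrite("pics/nn.png",np.vstack([np.hstack(C[:2]),np.hstack(C[2:])])[:,:,::-1])
print(manip.current_ft_force(), manip.current_clock())
```

```text
[0.45709555 0.00850722 0.4991126 ] 5.2167
```

View pics/nn.png

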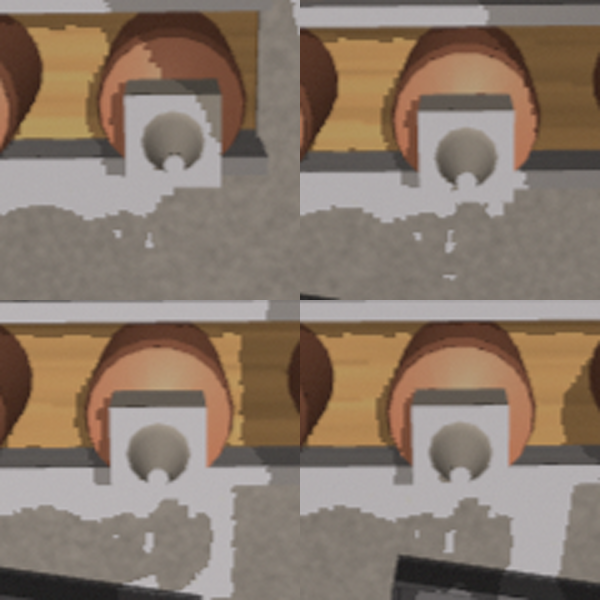

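```bash
cat >> h.py <<'E'
def down_pose(p,a,): return np.array(p),down(a)
def pull(N,a,df=12.,grip=70):
    "grip nozzle at N=(x,y), pull with df newtons, hold, report"
    manip.command_gripper(.05); manip.move_pose([N[0],N[1],.18],down(a)); manip.move_straight([N[0],N[1],.111],max_speed=.08)
    manip.command_gripper(.0,grip); w0=manip.current_width()
    manip.wait(.3); p=manip.current_ee_pos(); f0=manip.current_ft_force()[2]; print("width",round(w0,4),"pos",p.round(4),"f0",round(f0,2))
    log=[]
    for k in range(1,13):
        t=p[2]+.0005*k; manip.move_straight([p[0],p[1],t],max_speed=.01); manip.wait(.1)
        f=manip.current_ft_force()[2]-f0; z=manip.current_ee_pos()[2]-p[2]; log.append((round(z*1e3,2),round(f,1)))
        if f<-df+.6 or (k>=7 and f>-2.5): break
    print(log); hold=[]
    for _ in range(7):
        manip.wait(.2); hold.append((round((manip.current_ee_pos()[2]-p[2])*1e3,2),round(manip.current_ft_force()[2]-f0,1)))
    print("hold",hold,"width",round(manip.current_width(),4)); return p,hold
E
python3 - <<'E'
from h import *
px={1:(172.3,141),2:(166.5,157),3:(158,152),4:(159.5,152)}
N={i:ray(dict(np.load(f"n{i}.npz")),(220+u/2.5-.2,150+v/2.5-.2),.14)[0] for i,(u,v) in px.items()}
for i in N: print(i,N[i].round(4))
d=N[1]-N[4];a=np.arctan2(d[1],d[0]);print(a,np.linalg.norm(d)/3)
import json;json.dump({"a":a,"N":{i:N[i].tolist() for i in N}},open("n.json","w"))
# hover over nozzle 1 and pull
pull(N[1],a)
E
```

```text
1 [0.4866 0.0163 0.14  ]
2 [ 0.4966 -0.0678  0.14  ]
3 [ 0.5072 -0.1523  0.14  ]
4 [ 0.5183 -0.2368  0.14  ]
1.6950487599665154 0.08502168405137689
width 0.029 pos [0.487  0.0164 0.1118] f0 6.32
[(np.float64(0.22), np.float64(-6.7)), (np.float64(0.85), np.float64(-8.7)), (np.float64(1.38), np.float64(-8.6)), (np.float64(1.89), np.float64(-10.0)), (np.float64(2.4), np.float64(-11.4))]
hold [(np.float64(2.42), np.float64(-11.7)), (np.float64(2.46), np.float64(-12.0)), (np.float64(2.47), np.float64(-12.0)), (np.float64(2.47), np.float64(-11.3)), (np.float64(2.49), np.float64(-11.1)), (np.float64(2.48), np.float64(-11.0)), (np.float64(2.48), np.float64(-11.5))] width 0.0288
```

```bash
python3 - <<'E'
s=open("h.py").read(); i=s.index("def pull(")
open("h.py","w").write(s[:i]+'''def pull(df=12.,ref=.5):
    "nozzle gripped: raise until the pull is df newtons (from the free reading), hold 1.4 s"
    p=manip.current_ee_pos(); g=lambda:(round(float(manip.current_ee_pos()[2]-p[2])*1e3,2),round(float(ref-manip.current_ft_force()[2]),1))
    log=[]
    for k in range(1,25):
        manip.move_straight([p[0],p[1],p[2]+.0005*k],max_speed=.01); manip.wait(.1); log.append(g())
        if log[-1][1]>df-.6 or (k>=14 and log[-1][1]<4) : break
    hold=[]
    for _ in range(7): manip.wait(.2); hold.append(g())
    print(log,"hold",hold,"width",round(manip.current_width(),4)); return hold
def grab(N,a,grip=70):
    manip.command_gripper(.05); manip.move_pose([N[0],N[1],.18],down(a)); manip.wait(.3); ref=manip.current_ft_force()[2]
    manip.move_straight([N[0],N[1],.111],max_speed=.08); manip.command_gripper(.0,grip); manip.wait(.2)
    print("ref",round(ref,2),"width",round(manip.current_width(),4),"f",manip.current_ft_force().round(1)); return ref
def release(N):
    p=manip.current_ee_pos(); manip.move_straight([p[0],p[1],.1115],max_speed=.03); manip.wait(.2); manip.command_gripper(.05)
    manip.wait(.3); manip.move_straight([p[0],p[1],.20]); manip.wait(.3); print("free f",manip.current_ft_force().round(2),manip.current_clock())
''')
E
python3 - <<'E'
from h import *
h=pull(); 
if min(x[1] for x in h)>9: release(0)
E
```

```text
[(0.45, 5.2), (0.91, 7.3), (1.44, 9.1), (1.93, 9.6), (2.42, 10.3), (2.92, 12.2)] hold [(2.93, 11.0), (2.99, 11.4), (3.0, 11.7), (3.01, 11.4), (2.99, 12.4), (2.99, 11.4), (2.98, 11.0)] width 0.0291
free f [-0.3  -0.3  -0.35] 17.2167
```

Run:
```python
from h import *
import json
D=json.load(open("n.json"));a=D["a"];N=D["N"]["2"]
ref=grab(N,a); h=pull(ref=ref)
if max(x[1] for x in h)<4:
    p=manip.current_ee_pos(); manip.move_straight([p[0],p[1],.20],max_speed=.08); manip.wait(.3)
    print("w",manip.current_width()); w=snap("l2")
    manip.move_pose([.667,-.19,.16],down(np.pi/2)); print("w",manip.current_width(),manip.current_clock()); 
    cv2.imwrite("pics/l2b.png",cv2.resize(manip.snapshot("scene")["img"][140:300,120:330],(800,600))[:,:,::-1])
```

```text
ref -0.08 width 0.0287 f [-1.5 -0.5  5.6]
[(0.3, -0.1), (0.83, 0.5), (1.54, 0.8), (2.05, 0.7), (2.51, -0.3), (3.01, 0.6), (3.49, -0.0), (4.01, 0.3), (4.49, 0.9), (5.0, 0.6), (5.5, -0.2), (6.0, 1.0), (6.51, 0.1), (7.02, -0.3)] hold [(7.0, 0.0), (6.99, 0.4), (7.01, -0.3), (7.01, 0.2), (7.0, 0.4), (6.98, 0.2), (7.01, 0.1)] width 0.0286
w 0.02889472246295467
w 0.028800862560291508 28.4167
```

```bash
ls pics; echo
```

```text
crop0.png
l2.png
l2b.png
n1.png
n2.png
n3.png
n4.png
nn.png
scene0.png
top0.png
w1.png
```

Width 28.8 mm says the loose nozzle is still held. Place it, and carry on with 3 and 4.

Run:
```python
from h import *
import json
manip.move_straight([.667,-.19,.012],max_speed=.08); print("w",manip.current_width(),manip.current_ft_force().round(1))
manip.command_gripper(.05); manip.wait(.2); manip.move_straight([.667,-.19,.22]); w=snap("tray1")
D=json.load(open("n.json"));a=D["a"]
ref=grab(D["N"]["3"],a); h=pull(ref=ref)
if min(x[1] for x in h)>9.5: release(0)
```

```text
w 0.028776629813886515 [ 0.1  0.4 -0.1]
ref -1.04 width 0.0289 f [-0.3  1.3  5.2]
[(0.18, -0.9), (0.81, 0.2), (1.38, 0.9), (1.88, 2.3), (2.41, 3.8), (2.89, 4.6), (3.39, 5.6), (3.89, 6.6), (4.39, 7.6), (4.89, 8.9), (5.36, 10.5), (5.9, 10.7), (6.4, 12.0)] hold [(6.4, 11.3), (6.45, 12.2), (6.49, 11.0), (6.46, 11.5), (6.49, 10.9), (6.48, 12.2), (6.48, 12.9)] width 0.0288
free f [-0.21  0.19  0.87] 43.575
```

View pics/tray1.png

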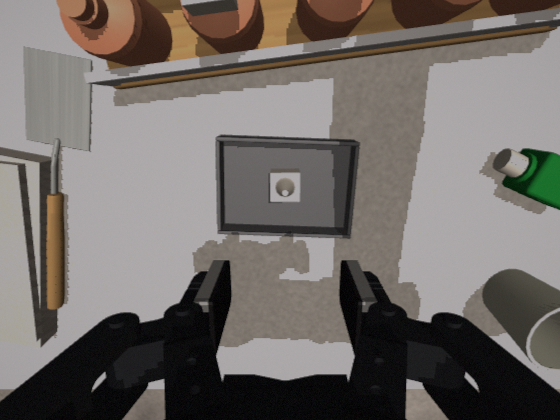

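Run:
```python
from h import *
import json
D=json.load(open("n.json"));a=D["a"]
ref=grab(D["N"]["4"],a); h=pull(ref=ref)
if min(x[1] for x in h)>9.5: 
    release(0)
    manip.move_pose([.54,.24,.38],down(np.pi/2+.22)); manip.wait(.3); snap("lane"); print(manip.current_clock())
```

```text
ref 0.25 width 0.029 f [-1.3  3.6  6.2]
[(0.16, 0.4), (0.81, 1.7), (1.35, 2.8), (1.88, 3.9), (2.36, 4.4), (2.87, 5.8), (3.39, 7.2), (3.88, 6.6), (4.38, 9.1), (4.87, 10.5), (5.37, 11.3), (5.86, 11.2), (6.36, 12.6)] hold [(6.43, 12.8), (6.48, 12.5), (6.49, 12.6), (6.47, 14.3), (6.47, 13.9), (6.46, 12.7), (6.48, 14.1)] width 0.0284
free f [ 0.41 -0.49  0.94] 54.3083
56.5083
```

View pics/lane.png

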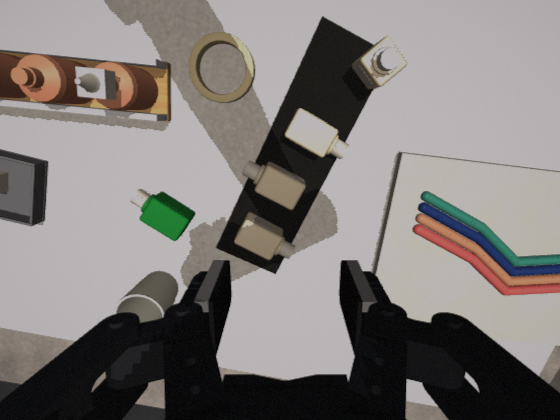

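Run:
```python
from h import *
im=np.load("lane.npz")["img"]
c=cv2.resize(im[25:270,225:415],None,fx=2.44,fy=2.44,interpolation=cv2.INTER_CUBIC)
c=np.clip(c.astype(float)*1.3,0,255).astype(np.uint8);cv2.imwrite("pics/lanec.png",c[:,:,::-1])
```

```text
(no output)
```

View pics/lanec.png

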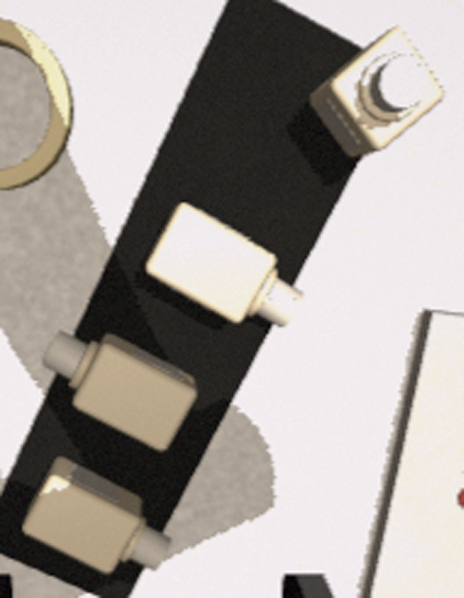

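```bash
cat >> h.py <<'E'
MC=np.array([.536,.252]); MY=-.2256; MX=np.array([np.cos(MY),np.sin(MY)]); MN=np.array([-MX[1],MX[0]])
def lanexy(p): d=np.array(p[:2])-MC; return round(float(d@MX),4),round(float(d@MN),4)
def att(h,t,flip=0):
    """tool pointing down, then tilted by t toward heading h (world angle); t=pi/2: points along h."""
    u=np.array([np.cos(h),np.sin(h),0]); z=np.cos(t)*np.array([0,0,-1.])+np.sin(t)*u
    y=np.array([-u[1],u[0],0])*(-1 if flip else 1); return R.from_matrix(np.c_[np.cross(y,z),y,z])
def tcp(g,A): return np.array(g)+A.as_matrix()[:,2]*.019
E
python3 - <<'E'
from h import *
s=dict(np.load("lane.npz")); K={"C":[(187,203),(275,250),(240,322),(147,268)],"B":[(108,340),(192,393),(167,450),(75,398)],"A":[(47,479),(138,515),(110,573),(23,523)],"S":[(397,28),(442,93),(378,152),(333,88)]}
import json;B={}
for k,q in K.items():
    P=ray(s,np.array(q)/2.44+[225,25],.068 if k=="S" else .048); c=P.mean(0); d=(P[1]+P[2]-P[0]-P[3])[:2]; 
    e1=np.linalg.norm(P[1]-P[0]),np.linalg.norm(P[2]-P[1])
    h=np.arctan2(d[1],d[0]); h+=np.pi*(k=="B"); B[k]=[*c[:2],h]; print(k,c.round(3),"heading",round(h,3),"sides",np.round(e1,3),"lane",lanexy(c))
json.dump(B,open("b.json","w"))
m=ray(s,np.array([(230,0),(362,48),(0,552),(130,598)])/2.44+[225,25],.004); print([lanexy(x) for x in m])
# ik feasibility
for k in "ABC":
    x,y,h=B[k]; lx=lanexy((x,y))[0]; tgt=MC+MX*lx
    for th in (30,40,45,50,60):
        for f in (0,1):
            r=[]
            for dz in (0,.12):
                A=att(h,-np.radians(th),f); j=manip.inverse_kinematics(tcp([x,y,.03+dz],A),A.as_rotvec()); r.append(j is not None and np.round(j,1).tolist())
                A=att(h,np.radians(90-th),f); j=manip.inverse_kinematics(tcp([*tgt,.04+dz],A),A.as_rotvec()); r.append(j is not None and np.round(j,1).tolist())
            if all(r): print(k,th,f,r[0],r[1])
            else: print(k,th,f,[bool(q) for q in r])
E
```

```text
C [0.49  0.266 0.048] heading 1.295 sides [0.055 0.044] lane (-0.048, 0.0036)
B [0.575 0.241 0.048] heading 4.382 sides [0.058 0.038] lane (0.0401, -0.0023)
A [0.66  0.224 0.048] heading 1.304 sides [0.06  0.043] lane (0.1274, 0.0007)
S [0.388 0.331 0.068] heading 0.919 sides [0.039 0.041] lane (-0.1619, 0.0438)
[(-0.179, -0.0476), (-0.1896, 0.0315), (0.1875, -0.0356), (0.1808, 0.0589)]
A 30 0 [0.7, 0.9, 0.1, 0.3, -1.3, -1.1] [0.0, 0.7, 0.0, -1.3, -1.0, 0.6]
A 30 1 [0.7, 0.9, 0.1, 0.3, -1.3, 2.0] [0.0, 0.7, 0.0, -1.3, -1.0, -2.6]
A 40 0 [0.7, 0.9, 0.2, 0.4, -1.4, -1.1] [0.1, 0.7, 0.0, -1.1, -0.9, 0.4]
A 40 1 [0.7, 0.9, 0.2, 0.4, -1.4, 2.0] [0.1, 0.7, 0.0, -1.1, -0.9, -2.8]
A 45 0 [0.7, 1.0, 0.2, 0.4, -1.5, -1.2] [0.2, 0.7, 0.0, -1.0, -0.8, 0.2]
A 45 1 [True, True, True, False]
A 50 0 [0.7, 1.0, 0.2, 0.4, -1.6, -1.2] [0.2, 0.7, 0.0, -0.9, -0.8, 0.1]
A 50 1 [0.7, 1.0, 0.2, 0.4, -1.6, 2.0] [0.2, 0.7, 0.0, -0.9, -0.8, -3.0]
A 60 0 [0.7, 1.1, 0.3, 0.5, -1.7, -1.2] [0.3, 0.6, 0.0, -0.7, -0.7, -0.1]
A 60 1 [0.7, 1.1, 0.3, 0.5, -1.7, 2.0] [0.3, 0.6, 0.0, -0.7, -0.7, 3.0]
B 30 0 [0.4, 0.6, -0
[... 730 characters left out ...]
6, -0.4, -1.5, -0.9, 0.9]
C 30 1 [0.9, 0.7, -0.2, 0.2, -1.1, 1.8] [0.1, 0.6, -0.4, -1.5, -0.9, -2.3]
C 40 0 [0.9, 0.8, -0.2, 0.3, -1.3, -1.3] [0.2, 0.5, -0.4, -1.4, -0.8, 0.6]
C 40 1 [0.9, 0.8, -0.2, 0.3, -1.3, 1.8] [0.2, 0.5, -0.4, -1.4, -0.8, -2.5]
C 45 0 [0.9, 0.8, -0.1, 0.3, -1.4, -1.4] [0.3, 0.5, -0.3, -1.3, -0.7, 0.5]
C 45 1 [0.9, 0.8, -0.1, 0.3, -1.4, 1.8] [0.3, 0.5, -0.3, -1.3, -0.7, -2.7]
C 50 0 [0.9, 0.9, -0.1, 0.3, -1.5, -1.4] [0.4, 0.5, -0.3, -1.1, -0.6, 0.3]
C 50 1 [0.9, 0.9, -0.1, 0.3, -1.5, 1.8] [0.4, 0.5, -0.3, -1.1, -0.6, -2.9]
C 60 0 [0.9, 0.9, -0.0, 0.3, -1.6, -1.4] [0.5, 0.5, -0.4, -0.8, -0.5, -0.1]
C 60 1 [0.9, 0.9, -0.0, 0.3, -1.6, 1.8] [0.5, 0.5, -0.4, -0.8, -0.5, 3.0]
```

```bash
cat >> h.py <<'E'
def stand(c,h,tgt,flip,th=np.pi/4):
    "pick lying bottle (centre c xy, cap heading h) and stand it at tgt xy"
    A=att(h,-th,flip); P=att(h,np.pi/2-th,flip); zA=A.as_matrix()[:,2]; zP=P.as_matrix()[:,2]
    g=tcp([*c,.031],A); rel=A.inv().apply(np.array([*c,.026])-g)
    manip.command_gripper(.066); manip.move_pose(g-zA*.09,A.as_rotvec()); manip.move_straight(g,max_speed=.1)
    manip.command_gripper(0.,60); print("width",round(manip.current_width(),4))
    manip.move_straight(g+[0,0,.11],max_speed=.12); print("lift width",round(manip.current_width(),4))
    e=np.array([*tgt,.036])-P.apply(rel)
    manip.move_pose(e+[0,0,.11],P.as_rotvec()); manip.move_straight(e+[0,0,.008],max_speed=.1); manip.wait(.2)
    f=manip.move_straight(e-[0,0,.004],max_speed=.015,until_force=4); p=manip.current_ee_pos(); print("touch",f,"dz",(p-e).round(4),"width",round(manip.current_width(),4))
    manip.command_gripper(.062); manip.wait(.3); manip.move_straight(p-zP*.10,max_speed=.08); print(manip.current_clock(),manip.current_ft_force().round(1))
E
python3 - <<'E'
from h import *
import json
B=json.load(open("b.json")); x,y,h=B["A"]; stand((x,y),MY+np.pi/2,MC+MX*lanexy((x,y))[0],0)
s=manip.snapshot("scene"); cv2.imwrite("pics/s1.png",cv2.resize(s["img"][140:300,290:500],(735,560))[:,:,::-1])
E
```

```text
width 0.0436
lift width 0.0439
touch True dz [-0.     -0.      0.0008] width 0.0434
65.6833 [ 0.6  0.9 -0.3]
```

View pics/s1.png

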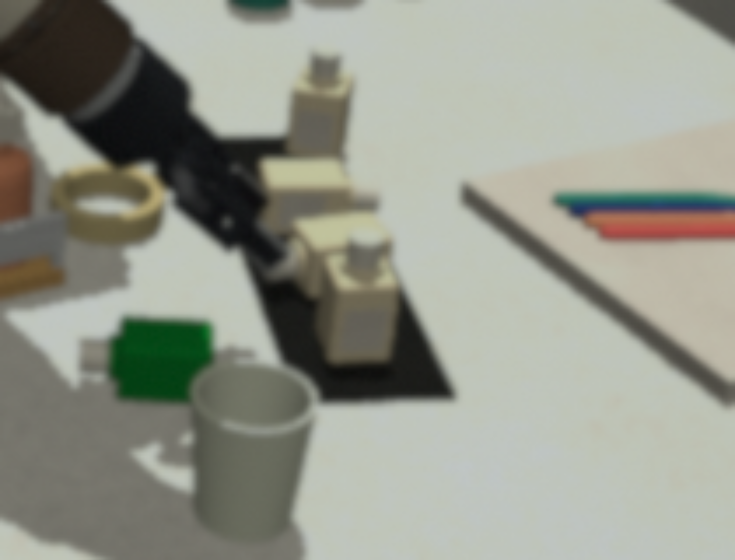

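Run:
```python
from h import *
import json
B=json.load(open("b.json")); up=lambda:manip.move_straight(manip.current_ee_pos()*[1,1,0]+[0,0,.25])
for k,f in (("C",0),("B",1)):
    up(); x,y,h=B[k]; stand((x,y),MY+np.pi/2*(1 if k=="C" else -1),MC+MX*lanexy((x,y))[0],f)
up(); manip.move_pose([.52,.25,.40],down(np.pi/2+MY)); manip.wait(.2); snap("lane2"); print(manip.current_clock())
```

```text
width 0.0439
lift width 0.0437
touch True dz [-0.      0.      0.0017] width 0.0434
75.9167 [ 0.1 -0.4 -0.4]
width 0.0464
lift width 0.0463
touch True dz [-0.0011 -0.0015  0.0209] width 0.0434
85.4333 [ 0.5 -1.   0.8]
88.025
```

View pics/lane2.png

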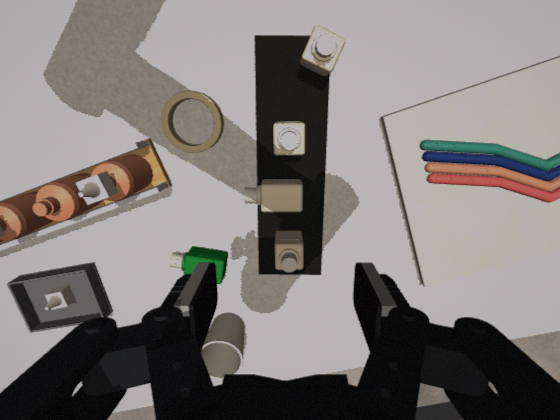

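Run:
```python
from h import *
s=dict(np.load("lane2.npz")); im=s["img"]; print("cam",s["T"][:3,3].round(3))
c=np.hstack([cv2.resize(im[165:225,235:315],None,fx=5,fy=5,interpolation=cv2.INTER_CUBIC),cv2.resize(im[20:80,290:350],None,fx=5,fy=5,interpolation=cv2.INTER_CUBIC)])
cv2.imwrite("pics/b2.png",np.clip(c*1.3,0,255).astype(np.uint8)[:,:,::-1])
```

```text
cam [0.448 0.267 0.541]
```

View pics/b2.png

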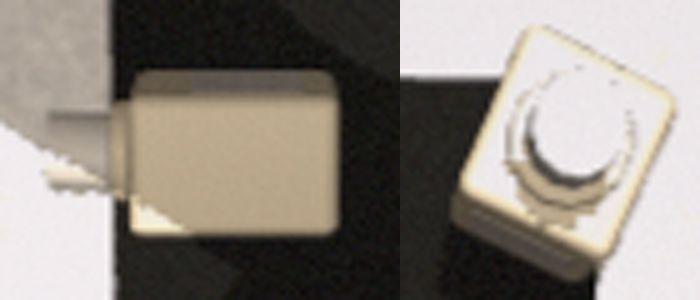

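```bash
python3 - <<'E'
s=open("h.py").read()
s=s.replace('''    manip.move_straight(g+[0,0,.11],max_speed=.12)''','''    if manip.current_width()>.0452: return print("skew")
    manip.move_straight(g+[0,0,.11],max_speed=.12)''').replace('''-[0,0,.004],max_speed=.015,until_force=4); p=''','''-[0,0,.004],max_speed=.015,until_force=4)
    if manip.current_ee_pos()[2]-e[2]>.004: return print("early",manip.current_ee_pos()-e,manip.current_width())
    p=''')
open("h.py","w").write(s)
E
python3 - <<'E'
from h import *
s=dict(np.load("lane2.npz")); b=ray(s,(281.8,197.9),.048)[0]; S=ray(s,(323.8,48.6),.068)[0]; print(b,lanexy(b),S,lanexy(S))
print("A,C",[lanexy(ray(s,q,z)[0]) for q,z in (((289,262),.094),((290,139),.094))])
stand(b[:2],MY-np.pi/2,MC+MX*.04,1)
print(manip.current_clock()); t=manip.snapshot("scene"); cv2.imwrite("pics/s2.png",cv2.resize(t["img"][140:300,290:500],(735,560))[:,:,::-1])
E
```

```text
[0.57172071 0.2331676  0.048     ] (0.039, -0.0104) [0.38737823 0.33118889 0.068     ] (-0.1626, 0.0439)
A,C [(0.1228, 0.0003), (-0.0517, 0.001)]
width 0.0437
lift width 0.0438
early [0.00026894 0.00019509 0.00836593] 0.043317467986654
95.9583
```

View pics/s2.png

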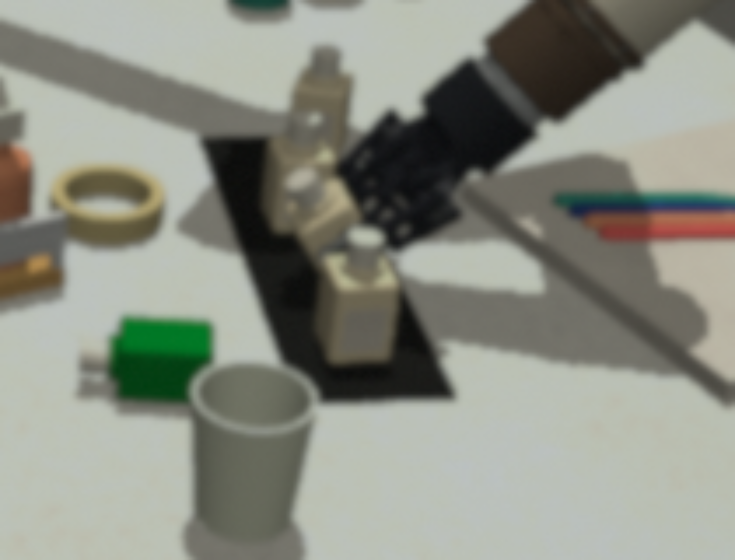

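Run:
```python
from h import *
h=MY-np.pi/2; p=manip.current_ee_pos(); manip.move_straight(p+[0,0,.15]); print(manip.current_width())
c=MC+MX*.04; A=att(h,0,1); manip.move_pose([*c,.17],A.as_rotvec()); manip.move_straight([*c,.05],max_speed=.1); manip.wait(.2)
print(manip.move_straight([*c,.012],max_speed=.02,until_force=3),manip.current_ee_pos())
manip.command_gripper(.066); manip.wait(.3); manip.move_straight([*c,.25]); manip.wait(.2); s=snap("b3"); print(manip.current_clock(),s["T"][:3,3])
c=im=cv2.resize(s["img"][110:310,180:380],(600,600),interpolation=cv2.INTER_CUBIC); cv2.imwrite("pics/b3c.png",np.clip(c*1.3,0,255).astype(np.uint8)[:,:,::-1])
```

```text
0.04360190279206878
True [0.57495163 0.24300082 0.01383158]
103.6167 [0.55896512 0.17093007 0.39163444]
```

View pics/b3c.png

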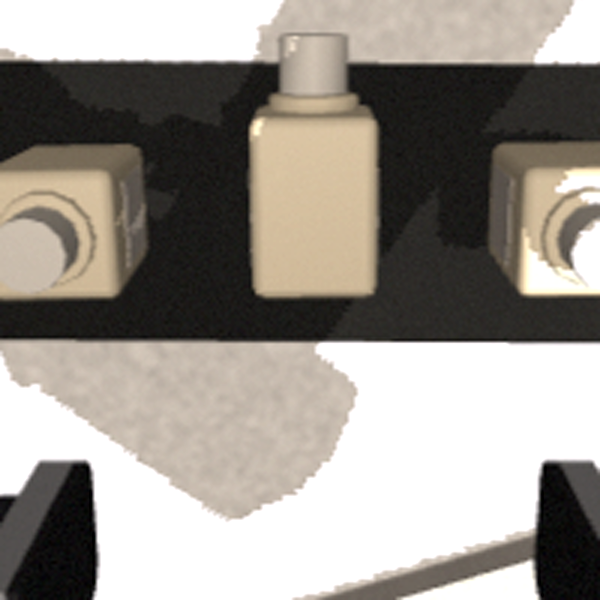

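```bash
sed -i 's/\[0,0,\.11\]/[0,0,.15]/g; s/command_gripper(0.,60)/command_gripper(0.,95)/; s/^    manip.move_pose(e+\[0,0,.15\]/    manip.move_pose(tcp([*tgt,.2],att(h,0,flip)),att(h,0,flip).as_rotvec()); print("mid",manip.current_width())\n&/' h.py
python3 - <<'E'
from h import *
s=dict(np.load("b3.npz")); b=ray(s,(284.7,177.7),.048)[0]; print(b,lanexy(b))
stand(b[:2],MY-np.pi/2,MC+MX*.04,1); print(manip.current_width(),manip.current_clock())
E
```

```text
[0.57333113 0.23639633 0.048     ] (0.0399, -0.0069)
width 0.0427
lift width 0.0427
mid 0.042984892273393985
touch True dz [0.     0.     0.0029] width 0.0433
113.4833 [-0.7 -0.3  0.8]
0.06161313327668046 113.4833
```

Run:
```python
from h import *
manip.move_straight(manip.current_ee_pos()*[1,1,0]+[0,0,.25])
s=dict(np.load("lane2.npz")); q=np.array([(132,27),(275,103),(207,255),(62,187)])/5+[290,20]; P=ray(s,q,.068); S=P.mean(0)[:2]
a=[np.arctan2(*(P[i+1]-P[i])[1::-1]) for i in (0,1)]; print(S,a,lanexy(S))
a=max(a,key=lambda t:abs(np.sin(t-MY))); 
if manip.inverse_kinematics([*S,.2],down(a)) is None or np.sin(a)<0: a+=np.pi
t=MC-MX*.13
manip.command_gripper(.066); manip.move_pose([*S,.2],down(a)); manip.move_straight([*S,.031],max_speed=.1); manip.command_gripper(0.,80); print("w",manip.current_width(),manip.current_ft_force())
manip.move_straight([*S,.045],max_speed=.05); manip.move_straight([*t,.045],max_speed=.08); manip.wait(.2)
print(manip.move_straight([*t,.027],max_speed=.015,until_force=4),manip.current_ee_pos(),manip.current_width())
manip.command_gripper(.066); manip.wait(.3); manip.move_straight([*t,.22],max_speed=.1)
manip.move_pose([.50,.25,.40],down(np.pi/2+MY)); manip.wait(.2); w=snap("lane3"); T=manip.snapshot("scene"); U=manip.snapshot("top"); print(manip.current_clock())
f=lambda i,y0,y1,x0,x1,h,wd:cv2.resize(i[y0:y1,x0:x1],(wd,h),interpolation=cv2.INTER_CUBIC)
cv2.imwrite("pics/fin.png",np.vstack([np.hstack([f(w["img"],20,300,200,480,300,300),f(T["img"],145,265,320,440,300,300)]),np.hstack([f(T["img"],165,285,140,320,280,420),f(U["img"],130,300,280,390,280,180)])])[:,:,::-1])
```

```text
[0.38764082 0.33113181] [np.float64(0.9054493391957895), np.float64(-0.6420407270825945)] (-0.1623, 0.0439)
w 0.042979960687761706 [-0.41902317 -1.17140264  4.13549277]Traceback (most recent call last):
  File "<stdin>", line 9, in <module>
station.PlanningError: the arm cannot follow that straight line within its joint ranges
```

Run:
```python
from h import *
p=manip.current_ee_pos();print(p,manip.current_width(),manip.current_joint_positions().round(2),manip.current_ee_rot())
r=manip.current_ee_rot()
for x in (-.13,-.135,-.145):
  for z in (.027,.045,.1,.2):
    for da in (0,.1,-.1,.3,-.3,np.pi):
        t=MC+MX*x; j=manip.inverse_kinematics([*t,z],(R.from_euler('z',da)*R.from_rotvec(r)).as_rotvec()); print(x,z,da,None if j is None else np.round(j,2)) if z in(.027,.2) else 0
```

```text
[0.38762376 0.33118814 0.04521876] 0.0433391592083036 [ 1.03  0.41 -0.5  -0.   -0.65  3.02] [-1.02616051e+00 -2.96926028e+00 -8.15441917e-04]
-0.13 0.027 0 None
-0.13 0.027 0.1 [ 0.93  0.43 -0.55 -0.   -0.59 -3.07]
-0.13 0.027 -0.1 [ 0.93  0.43 -0.55 -0.   -0.59  3.02]
-0.13 0.027 0.3 [ 0.93  0.43 -0.55 -0.   -0.59 -2.87]
-0.13 0.027 -0.3 [ 0.93  0.43 -0.55 -0.   -0.59  2.82]
-0.13 0.027 3.141592653589793 [ 0.93  0.43 -0.55  0.   -0.59 -0.02]
-0.13 0.2 0 None
-0.13 0.2 0.1 [ 0.93  0.19 -0.35 -0.   -1.03 -3.07]
-0.13 0.2 -0.1 [ 0.93  0.19 -0.35 -0.   -1.03  3.02]
-0.13 0.2 0.3 [ 0.93  0.19 -0.35 -0.   -1.03 -2.87]
-0.13 0.2 -0.3 [ 0.93  0.19 -0.35 -0.   -1.03  2.82]
-0.13 0.2 3.141592653589793 [ 0.93  0.19 -0.35  0.   -1.03 -0.02]
-0.135 0.027 0 None
-0.135 0.027 0.1 [ 0.94  0.42 -0.56 -0.   -0.59 -3.08]
-0.135 0.027 -0.1 [ 0.94  0.42 -0.56 -0.   -0.59  3.01]
-0.135 0.027 0.3 [ 0.94  0.42 -0.56 -0.   -0.59 -2.87]
-0.135 0.027 -0.3 [ 0.94  0.42 -0.56 -0.   -0.59  2.81]
-0.135 0.027 3.141592653589793 [ 0.94  0.42 -0.56  0.   -0.59 -0.03]
-0.135 0.2 0 None
-0.135 0.2 0.1 [ 0.94  0.19 -0.
[... 225 characters left out ...]
-0.36  0.   -1.03 -0.03]
-0.145 0.027 0 [ 0.96  0.42 -0.57 -0.   -0.58  3.09]
-0.145 0.027 0.1 [ 0.96  0.42 -0.57 -0.   -0.58 -3.1 ]
-0.145 0.027 -0.1 [ 0.96  0.42 -0.57 -0.   -0.58  2.99]
-0.145 0.027 0.3 [ 0.96  0.42 -0.57 -0.   -0.58 -2.89]
-0.145 0.027 -0.3 [ 0.96  0.42 -0.57 -0.   -0.58  2.79]
-0.145 0.027 3.141592653589793 [ 0.96  0.42 -0.57  0.   -0.58 -0.05]
-0.145 0.2 0 [ 0.96  0.18 -0.37 -0.   -1.02  3.09]
-0.145 0.2 0.1 [ 0.96  0.18 -0.37 -0.   -1.02 -3.1 ]
-0.145 0.2 -0.1 [ 0.96  0.18 -0.37 -0.   -1.02  2.99]
-0.145 0.2 0.3 [ 0.96  0.18 -0.37 -0.   -1.02 -2.9 ]
-0.145 0.2 -0.3 [ 0.96  0.18 -0.37 -0.   -1.02  2.79]
-0.145 0.2 3.141592653589793 [ 0.96  0.18 -0.37  0.   -1.03 -0.05]
```

Last-joint limit: carry it with the attitude turned by −0.3 rad.

Run:
```python
from h import *
r=(R.from_euler('z',-.3)*R.from_rotvec(manip.current_ee_rot())).as_rotvec(); t=MC-MX*.13
manip.move_straight([*t,.045],attitude=r,max_speed=.06); manip.wait(.2)
print(manip.move_straight([*t,.027],max_speed=.015,until_force=4),manip.current_ee_pos(),manip.current_width())
manip.command_gripper(.066); manip.wait(.3); manip.move_straight([*t,.22],max_speed=.1)
manip.move_pose([.50,.25,.40],down(np.pi/2+MY)); manip.wait(.2); w=snap("lane3"); T=manip.snapshot("scene"); U=manip.snapshot("top"); print(manip.current_clock())
f=lambda i,y0,y1,x0,x1,h,wd:cv2.resize(i[y0:y1,x0:x1],(wd,h),interpolation=cv2.INTER_CUBIC)
cv2.imwrite("pics/fin.png",np.vstack([np.hstack([f(w["img"],20,300,200,480,300,300),f(T["img"],145,265,320,440,300,300)]),np.hstack([f(T["img"],165,285,140,320,280,420),f(U["img"],130,300,280,390,280,180)])])[:,:,::-1])
```

```text
True [0.40926886 0.28098652 0.03161681] 0.04282064775062775
130.4833
```

View pics/fin.png

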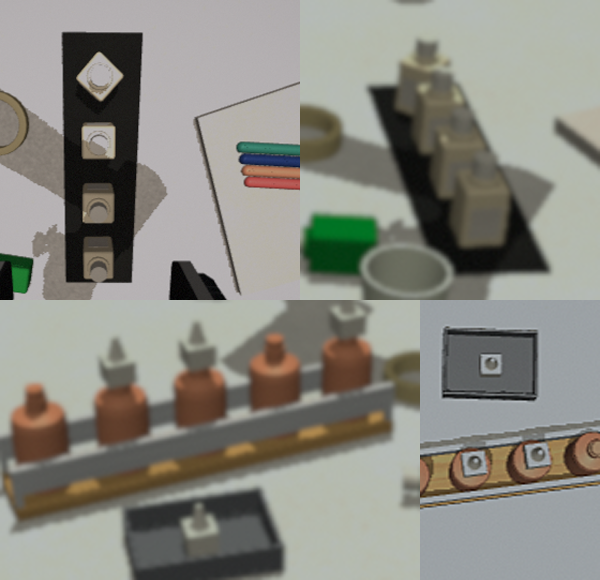

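All four small bottles stand centred on the mat. Nozzles 1, 3 and 4 are seated, and nozzle 2 is in the tray.

```bash
python3 -c "
from station import manip
print(manip.finish_job(),manip.current_clock())"
```

```text
the job is handed in; nothing more can be done
the job is handed in; nothing more can be done
```

The job is handed in, though no verdict came back: nozzles 1, 3 and 4 held about 11–14 N for over a second, loose nozzle 2 is in the reject tray, bottle 5 had no nozzle, and all four small bottles stand on the lane mat.

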